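Square up the albums and wind the book rack snug

TASK

One photo album sticks out of the row on the book rack: push it back against the rear bars so that all three stand in line. Then wind the handwheel clockwise, seen from above, until the sliding end has pushed the albums together and its cork pad holds the whole row snugly against the fixed end, without crushing them. Do not push or pull the sliding end itself, keep the albums upright, and leave the pot, the dish and the remote control where they are.

Things in the scene. Friction and masses are not known exactly. Their poses are not given: they have to be found in the camera images.
- rack: Fixed book rack: wooden bed 170 (x) x 440 (y) x 12 mm. Origin: centre of the underside. Albums in a row along y; fixed end at -y; at +y a grey gearbox (75 x 100 mm, top 58 mm above the table, centred at x -20, y +165) with the handwheel. Two dark bars along the rear (+x) edge, front at x +62 mm, up to 99 mm above the table. The open front (-x) faces the robot.
- stop_end: Fixed end: wooden plate 120 (x) x 12 (y) x 105 mm high, pinned to the bed. Origin: lower edge, middle of its inner face (bed height); its y axis points along the rack's y, from this face towards the albums.
- slide_end: Sliding end: wooden plate 120 (x) x 12 (y) x 105 mm high, with a cork pad (110 x 90 mm) on stiff springs in front of it that gives up to 6 mm, on a toothed steel bar that runs into the gearbox. Origin: bed height, middle of the pad's free face, which pushes the albums towards -y of the rack. Moved only by the handwheel.
- wheel (a joint): Angle of the dark handwheel with brass hub (upright axis, 110 mm rim circle) in rad: grows when turned clockwise seen from above, 0 to 15. Each rad moves the sliding end 8 mm towards the fixed end; at 0 the pad's face is at y = +45 mm of the rack. It stays where it is left; running torque about 0.13 N m, which is about 2.4 N at the knob.
- wheel_hub (a point): Top of the wheel's hub, on its axis, 86 mm above the table. The rim's top is 84 mm above the table.
- crank_top (a point): Top end of the upright wooden crank knob, 126 mm above the table. The knob is 18 mm in diameter, 40 mm tall, spins freely on its pin, and stands on the rim 55 mm from the axis.
- album_blue: Blue photo album standing upright, loose: 120 deep (x) x 115 mm high, thickness (y) not known exactly, the three together 80 to 105 mm, 0.25 kg. Origin: centre of its underside. In line (against the rear bars) its origin is at x = +2 mm of the rack; the album that sticks out stands 28 to 40 mm further towards the front.
- album_rust: Rust-coloured photo album, the same size but a little thicker.
- album_grey: Grey photo album, the same size but a little thinner.
- succulent: Bystander: succulent in a white pot, 88 mm in diameter, 130 mm high with leaves. Origin: centre of the underside.
- dish: Bystander: round dark slate dish, 104 mm in diameter, 14 mm high. Origin: centre of the underside.
- remote: Bystander: black remote control 150 (x) x 44 x 16 mm, lying flat. Origin: centre of the underside.

How it is judged:
By the outcome, as a careful person would: the job done as asked, in the order asked, and still so for the second after the job is handed in, with the robot touching nothing.
It also fails if it takes over 72 s, if anything falls off the work surface, if the arm or the gripper's body presses on something with over 40 N, if the wrist force passes 120 N, or if a joint passes its speed limit or range.

ROBOT

A 6-joint arm with a two-finger parallel gripper is mounted at the origin on the work surface. World frame = base frame: x ahead of the robot, y to its left, z up, the work surface at z = 0. Lengths are in m, angles in rad, forces in N, time in s.
With the tool pointing down it reaches from about 0.35 to 0.975 m from the base axis. Payload 4.9 kg.
Tool frame: the origin (TCP) lies between the finger pads; the fingertips stand 11 mm ahead of it and the grasp point (between the pads) lies 8 mm behind it; z points along the fingers, y is the line along which they close (so a half turn about z gives the same grasp; the last joint's range is limited). The gripper opens to 85 mm and grips with 20 to 120 N. Pads are 22 mm wide; open, the fingers measure 114 mm over their backs; the gripper's body (76 mm by 85 mm) begins 54 mm behind the grasp point. The pads swing forward as they close: fully open they stand 13 mm farther back than shut.
Start: joints at [1.008, 0.053, 1.613, -0, 1.476, -0.119], TCP at [0.268, 0.564, 0.242] pointing down, gripper open.
Joint ranges: [-3.01, 3.01], [-1.01, 2.22], [0.06, 2.58], [-1.02, 4.17], [0.09, 2.62], [-3.14, 3.14]. Speed limits (rad/s): [2.57, 2.57, 3.14, 3.14, 3.14, 3.14].

INTERFACE

Orientations are given as a rotation vector (axis times angle).
In Python, from rig import * gives the robot as it stands.
- The arm moves only by the tool move_arm, never from a script. Its argument "series" is text: rows parted by semicolons, each of 7 numbers parted by spaces: the turn, a rotation vector about the tool's x, y, z in degrees, then the shift along the tool's x, y, z in cm, then the closure, from 0 (fully open) to 1 (shut). A call has 1 to 20 rows; each row shifts and turns the commanded pose from where the row before left it, along the tool's axes as they then stand; what a row does not reach is not made up. A row lasts 1/8 s, in which the tool goes at most 62.5 mm and 10.7 degrees, less where a joint would pass 70% of its speed; a pose out of reach is approached as far as the arm can. A call is refused whole if a number of a shift passes 6.25 or a number of a turn 10.7, either way. A call with a gripper value outside its range is refused whole. The fingers move at their own pace and stop on an object; the grip force is fixed at half the most. Time passes only in rows, so rows that do not move let the fingers close. It gives the time, the measured TCP pose, the force, the opening and the grip force at its end, in the units of the state.
- read_state(): the state, without advancing time (a new reading comes with each control period).
- grab_frame(name): name is "scene" or "top" or "wrist"; returns a dict with "frame" (480x640x3 uint8, red, green, blue), "fx", "fy", "cx", "cy" (pixels), "eye" and "rotation" of the camera in the world. Camera axes: x right, y up, looking along -z (the intrinsics and any distortion apply to the point x, -y, -z); pixel columns grow to the right and rows downward; lengths in m; the calibration is good to about 2 mm. The wrist camera is an equidistant fisheye: a pixel r from the principal point sees the ray r / f radians off the axis. A picture is of the moment at which its call begins. There is no depth.
- finish_job(): hands the job in; it is judged then, once.
Trained networks look in a picture, given as the dict that the camera call returned (one of the last four; its "shot" number tells which), for a name from the list of things; names that differ only in an ending like _2 or _b are one class to them, and where a whole thing is asked for, a point or a joint stands for the part that bears it (a point fixed in the world has none). Each returns a list of dicts, best first, with "conf" (0 to 1); they miss things now and then, are a little off and sometimes report something else, mostly with a low value. They report only what shows in the picture. A call takes as long as a camera call.
- trace(picture, thing): "region" (480x640 bool, what is visible of it) and "uv" ([column, row] in pixels, amid what is visible of it).
The state is a dict: "time_s": time; "qpos": joint angles; "joint_vel": joint speeds; "tau": joint torques, N m; "tool_pos": TCP position; "orientation": TCP orientation; "contact_force": force on the tool from outside, world axes, zero at the start; "ft_torque": the same for the moment, N m; "grip_width": finger opening in m; "grasp_force": force on a finger pad.
Only numpy, scipy, OpenCV 4.12 (cv2) and the standard library are available. Lean on these libraries where they do the work, as an engineer would, in place of code of your own. Each camera call takes 0.05 s, during which the arm holds its last target. There are 200 camera calls.

## Working session

There is one attempt and no reset: what is moved stays moved. The work goes in short steps, Python scripts to look and compute and a tool call to move; the robot and the scene stay as the last step left them, time stands still between calls to the robot, and variables do not carry over. Pictures are saved under pics/ and viewed, at most 10 in all, crops included, and the job is handed in when it is done.

Besides the shell and the picture viewer there is one more tool, called as name(argument=value, ...) on one line, values as JSON. move_arm: Moves the arm, as the interface text tells. Its arguments: {"type":"object","properties":{"series":{"type":"string"}},"required":["series"]}

```bash
mkdir -p pics; ls; cat > h.py <<'E'
from rig import *
import numpy as np, cv2
from scipy.spatial.transform import Rotation as R
def ray(p,uv):
    d=np.array([(uv[0]-p["cx"])/p["fx"],-(uv[1]-p["cy"])/p["fy"],-1.0]); return np.array(p["rotation"])@d
def at_z(p,uv,z):
    d=ray(p,uv); e=np.array(p["eye"]); return e+d*(z-e[2])/d[2]
def proj(p,X):
    c=np.array(p["rotation"]).T@(np.array(X)-p["eye"]); return np.array([p["cx"]+p["fx"]*c[0]/-c[2],p["cy"]-p["fy"]*c[1]/-c[2]])
def save(p,n): cv2.imwrite(f"pics/{n}.png",p["frame"][:,:,::-1])
E
python3 - <<'E'
from h import *
s=read_state();print(s)
for c in("top","scene"):
    p=grab_frame(c);save(p,c+"0");print(c,p["eye"],np.array(p["rotation"]).round(3).tolist(),p["fx"],p["cx"],p["cy"])
    for t in["rack","stop_end","slide_end","wheel","wheel_hub","crank_top","album_blue","album_rust","album_grey","succulent","dish","remote"]:
        r=trace(p,t)
        for q in r[:2]:
            ys,xs=np.nonzero(q["region"]);print(t,round(q["conf"],2),q["uv"],xs.min(),xs.max(),ys.min(),ys.max())
E
```

```text
pics
{'time_s': 0.0, 'qpos': array([ 1.00801508e+00,  5.33366661e-02,  1.61429741e+00,  5.30504626e-05,
        1.47600706e+00, -1.19019787e-01]), 'joint_vel': array([-0.00010287, -0.00045084,  0.00077412, -0.00033228,  0.00146319,
        0.00012525]), 'tau': array([ 8.84028141e-04, -3.93662488e+01, -3.70188761e+01,  5.49666015e-05,
        6.89848443e-03, -1.98596058e-05]), 'tool_pos': array([0.26801154, 0.56395244, 0.24107348]), 'orientation': array([-6.91199225e-01, -3.06385763e+00,  3.00415173e-03]), 'contact_force': array([0.46080491, 0.11666246, 0.00074667]), 'ft_torque': array([ 0.03820432,  0.04313851, -0.0521219 ]), 'grasp_force': 0.0, 'grip_width': 0.08537693261891609}
top [ 0.41071774 -0.00350112  1.66996779] [0.098, -0.088, -1.557] 597.4418840761595 322.89560403032164 233.23641728168081
rack 0.73 [319.2, 247.9] 249 421 211 295
stop_end 0.7 [393.6, 261.1] 384 403 236 281
slide_end 0.64 [321.9, 249.4] 249 332 224 270
wheel 0.62 [278.6, 246.5] 255 301 226 270
wheel_hub 0.76 [276.4, 245.7] 256 300 226 270
crank_top 0.71 [281.4, 250.5] 256 300 226 270
album_blue 0.87 [358.7, 
[... 566 characters left out ...]
 213.9] 265 300 191 237
slide_end 0.93 [325.0, 244.6] 301 379 221 291
wheel 0.68 [265.8, 208.4] 260 288 191 230
wheel 0.58 [356.8, 260.6] 334 377 233 278
wheel_hub 0.68 [322.5, 249.4] 301 377 222 289
wheel_hub 0.67 [354.3, 261.5] 333 378 232 280
crank_top 0.7 [358.1, 259.1] 334 377 233 279
crank_top 0.63 [330.6, 260.2] 241 383 209 309
album_blue 0.67 [331.0, 259.1] 241 382 208 309
album_blue 0.57 [294.8, 207.5] 282 317 192 225
album_rust 0.71 [303.2, 225.7] 283 321 204 256
album_grey 0.64 [321.4, 246.8] 300 379 222 291
album_grey 0.58 [278.5, 211.9] 264 300 191 238
succulent 0.97 [247.5, 159.9] 232 259 140 177
dish 0.9 [458.3, 293.7] 439 476 280 312
remote 0.72 [274.1, 317.3] 263 291 295 345
```

```bash
sed -i 's/np.array(p\["rotation"\])/R.from_rotvec(p["rotation"]).as_matrix()/g' h.py
python3 - <<'E'
from h import *
p=grab_frame("top");f=p["frame"]
c=cv2.resize(f[190:340,230:430],None,fx=4,fy=4,interpolation=cv2.INTER_CUBIC);save({"frame":c},"topc")
q=grab_frame("scene");c=cv2.resize(q["frame"][170:340,220:420],None,fx=4,fy=3.5,interpolation=cv2.INTER_CUBIC)[:600];save({"frame":c},"scenec")
for n,z in(("stop_end",.117),("wheel_hub",.084),("album_blue",.127),("album_rust",.127),("album_grey",.127),("rack",.012),("succulent",.1),("dish",.014),("remote",.016)):
    r=trace(p,n)
    if not r: print(n,"none");continue
    m=r[0]["region"].astype(np.uint8);k=max(cv2.findContours(m,0,2)[0],key=cv2.contourArea)
    b=cv2.boxPoints(cv2.minAreaRect(k));print(n,r[0]["conf"],at_z(p,b.mean(0),z).round(4),[at_z(p,x,z)[:2].round(3).tolist() for x in b])
E
```

```text
stop_end 0.76 [ 0.5303 -0.1796  0.117 ] [[0.474, -0.151], [0.593, -0.169], [0.587, -0.208], [0.468, -0.19]]
wheel_hub 0.67 [0.5589 0.1266 0.084 ] [[0.617, 0.187], [0.619, 0.069], [0.501, 0.067], [0.5, 0.184]]
album_blue 0.56 [ 0.5096 -0.0954  0.127 ] [[0.452, -0.07], [0.572, -0.087], [0.568, -0.121], [0.448, -0.104]]
album_rust 0.95 [ 0.5471 -0.058   0.127 ] [[0.488, -0.031], [0.612, -0.048], [0.606, -0.086], [0.483, -0.068]]
album_grey 0.88 [ 0.5333 -0.1404  0.127 ] [[0.476, -0.111], [0.597, -0.135], [0.591, -0.17], [0.47, -0.146]]
rack 0.92 [ 0.5573 -0.0252  0.012 ] [[0.506, 0.224], [0.683, 0.2], [0.609, -0.275], [0.434, -0.246]]
succulent 0.97 [ 0.3996 -0.4039  0.1   ] [[0.418, -0.343], [0.461, -0.427], [0.381, -0.465], [0.339, -0.381]]
dish 0.66 [0.4553 0.3998 0.014 ] [[0.453, 0.47], [0.526, 0.401], [0.458, 0.329], [0.385, 0.398]]
remote 0.91 [0.7991 0.0364 0.016 ] [[0.859, 0.086], [0.877, 0.046], [0.74, -0.013], [0.722, 0.027]]
```

View pics/topc.png

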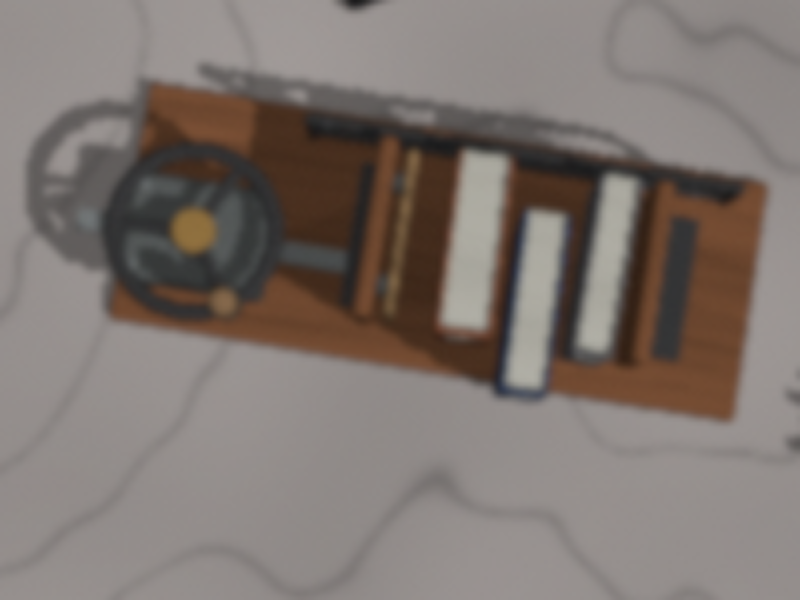

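View pics/scenec.png

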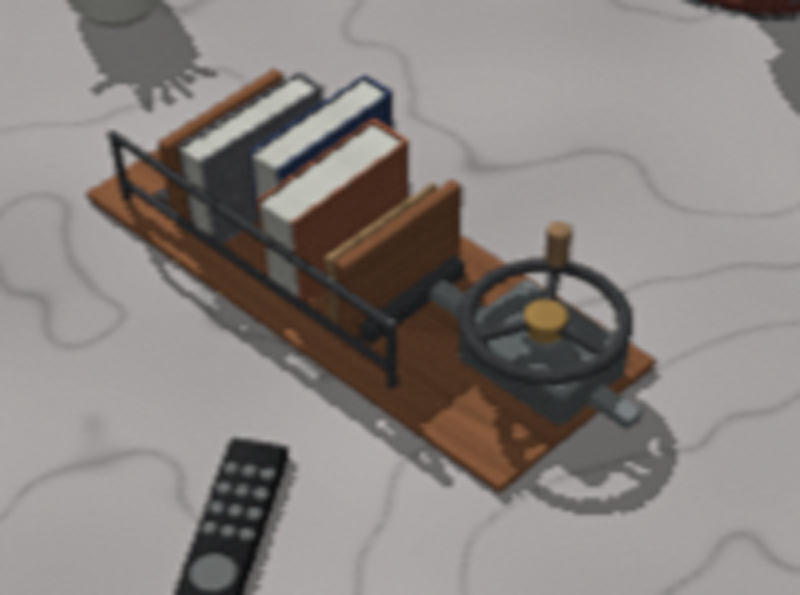

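The top crop shows the blue album sticking out towards the robot (bottom edge at crop ~(520,392)). The wheel hub is at (193,230), the knob top at (224,302), and the bed corners at (148,82), (110,318), (733,418) and (765,183). The scene crop confirms the knob stands on the robot side.

```bash
cat > m.py <<'E'
from h import *
p=grab_frame("top")
px=lambda c:(np.array(c)/4+[230,190]-0.375)
C=np.array([at_z(p,px(c),.012)[:2] for c in((148,82),(110,318),(733,418),(765,183))])
M=np.array([[.085,.22],[-.085,.22],[-.085,-.22],[.085,-.22]])
A=C-C.mean(0);U,S,V=np.linalg.svd(M.T@A);Rm=(U@V).T;o=C.mean(0)
print("rack",o,np.degrees(np.arctan2(Rm[1,0],Rm[0,0])),(A-M@Rm.T).round(4).tolist())
def loc(c,z):
    w=at_z(p,px(c),z)[:2];return w.round(4),(Rm.T@(w-o)).round(4)
for n,c,z in(("hub",(193,230),.086),("knob",(224,302),.126),("stopinner_top f",(634,363),.117),("stop r",(660,183),.117),("blue fl",(497,393),.127),("blue fr",(545,396),.127),("blue bl",(527,210),.127),("blue br",(568,213),.127),("rust fl",(440,330),.127),("rust fr",(488,333),.127),("grey fl",(574,355),.127),("grey fr",(607,358),.127),("pad f",(393,314),.105),("pad r",(418,150),.105)):print(n,*loc(c,z))
w=o+Rm@[-.02,.165];print("axis from rack",w)
s=read_state();T=R.from_rotvec(s["orientation"]).as_matrix();print(T.round(3))
E
python3 m.py
```

```text
rack [ 0.55651345 -0.03806397] -8.469421899708419 [[-0.001, -0.0003], [0.0012, -0.0029], [0.0022, 0.0006], [-0.0024, 0.0025]]
hub [0.561  0.1268] [-0.0198  0.1637]
knob [0.5107 0.1024] [-0.066   0.1322]
stopinner_top f [ 0.475  -0.1635] [-0.0622 -0.136 ]
stop r [ 0.5926 -0.1805] [ 0.0567 -0.1356]
blue fl [ 0.4542 -0.0744] [-0.0958 -0.051 ]
blue fr [ 0.4527 -0.1052] [-0.0928 -0.0817]
blue bl [ 0.5727 -0.0931] [ 0.0242 -0.052 ]
blue br [ 0.5711 -0.1197] [ 0.0265 -0.0786]
rust fl [ 0.4942 -0.0374] [-0.0617 -0.0085]
rust fr [ 0.4927 -0.0683] [-0.0587 -0.0393]
grey fl [ 0.4792 -0.1238] [-0.0638 -0.0962]
grey fr [ 0.4775 -0.1451] [-0.0624 -0.1175]
pad f [ 0.5055 -0.007 ] [-0.055   0.0232]
pad r [ 0.614  -0.0222] [0.0546 0.0241]
axis from rack [0.56103301 0.12808227]
[[-0.903  0.429 -0.   ]
 [ 0.429  0.903 -0.   ]
 [-0.    -0.    -1.   ]]
```

move_arm(series="0 0 -8.5 0 0 0 1; 0 0 -8.5 0 0 0 1; 0 0 0 -2.2 -5.6 0 1; 0 0 0 -2.2 -5.6 0 1; 0 0 0 -2.2 -5.6 0 1; 0 0 0 -2.2 -5.6 0 1; 0 0 0 -2.2 -5.6 0 1; 0 0 0 -2.2 -5.6 0 1; 0 0 0 -2.2 -5.6 0 1; 0 0 0 -2.2 -5.6 0 1; 0 0 0 -2.2 -5.6 0 1; 0 0 0 -2.2 -5.6 0 1; 0 0 0 -1.8 -5.9 0 1; 0 0 0 0 0 0 1")

```text
time_s: 3.65
tool_pos: [0.413, -0.0864, 0.2424]
orientation: [-0.242, -3.132, 0.001]
contact_force: [-0.1, -0.2, -0.4]
grip_width: -0.0001
grasp_force: 0.0
```

move_arm(series="0 0 0 0 0.3 5 1; 0 0 0 0 0 5 1; 0 0 0 0 0 5 1; 0 0 0 0 0 1.8 1; 0 0 0 -1 0 0 1; 0 0 0 -1 0 0 1; 0 0 0 -1 0 0 1; 0 0 0 -0.5 0 0 1; 0 0 0 -0.5 0 0 1; 0 0 0 -0.5 0 0 1; 0 0 0 -0.5 0 0 1; 0 0 0 -0.5 0 0 1; 0 0 0 -0.3 0 0 1; 0 0 0 0 0 0 1")

```text
time_s: 5.4
tool_pos: [0.4719, -0.0887, 0.076]
orientation: [0.231, 3.132, -0.001]
contact_force: [-4.6, 1.9, 6.3]
grip_width: 0.0002
grasp_force: 0.0
```

```bash
python3 - <<'E'
from h import *
p=grab_frame("scene");save({"frame":cv2.resize(p["frame"][170:310,220:420],None,fx=4,fy=4,interpolation=cv2.INTER_CUBIC)},"s1")
print(read_state()["contact_force"])
E
```

```text
[-4.99204041 -0.05352633  6.53718332]
```

View pics/s1.png

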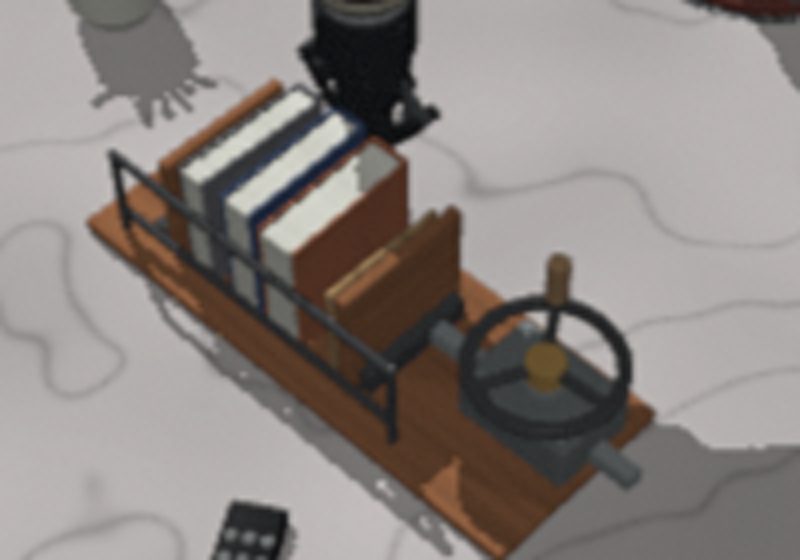

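The blue album's rear edge (~(235,205)) now looks level with its neighbours. I'll lift slightly to shed the vertical load, then nudge to confirm contact with the bars.

move_arm(series="0 0 0 0 0 -0.5 1; 0 0 0 0 0 0 1")

```text
time_s: 5.7
tool_pos: [0.4717, -0.0885, 0.0802]
orientation: [0.231, 3.131, -0.001]
contact_force: [1.1, -0.1, -1.0]
grip_width: 0.0002
grasp_force: 0.0
```

move_arm(series="0 0 0 -0.15 0 0 1; 0 0 0 -0.15 0 0 1; 0 0 0 0 0 0 1")

```text
time_s: 6.08
tool_pos: [0.4736, -0.0886, 0.079]
orientation: [-0.231, -3.132, -0.0]
contact_force: [-1.8, -0.1, 0.3]
grip_width: -0.0001
grasp_force: 0.0
```

move_arm(series="0 0 0 -0.15 0 0 1; 0 0 0 -0.15 0 0 1; 0 0 0 0 0 0 1")

```text
time_s: 6.45
tool_pos: [0.476, -0.089, 0.079]
orientation: [-0.231, -3.131, -0.0]
contact_force: [-5.6, -0.1, 1.8]
grip_width: 0.0
grasp_force: 0.0
```

move_arm(series="0 0 0 -0.15 0 0 1; 0 0 0 -0.1 0 0 1; 0 0 0 0 0 0 1")

```text
time_s: 6.82
tool_pos: [0.4782, -0.0893, 0.0789]
orientation: [-0.23, -3.13, -0.001]
contact_force: [-6.8, 1.4, 2.5]
grip_width: 0.0001
grasp_force: 0.0
```

move_arm(series="0 0 0 -0.15 0 0 1; 0 0 0 0 0 0 1")

```text
time_s: 7.08
tool_pos: [0.4788, -0.0893, 0.0786]
orientation: [-0.23, -3.127, -0.001]
contact_force: [-9.8, 1.7, 4.9]
grip_width: 0.0001
grasp_force: 0.0
```

```bash
python3 - <<'E'
from h import *
print(read_state()["contact_force"])
p=grab_frame("scene");save({"frame":cv2.resize(p["frame"][180:270,255:345],None,fx=6,fy=6,interpolation=cv2.INTER_CUBIC)},"s2")
E
```

```text
[-9.76911514  1.67592566  4.85834523]
```

View pics/s2.png

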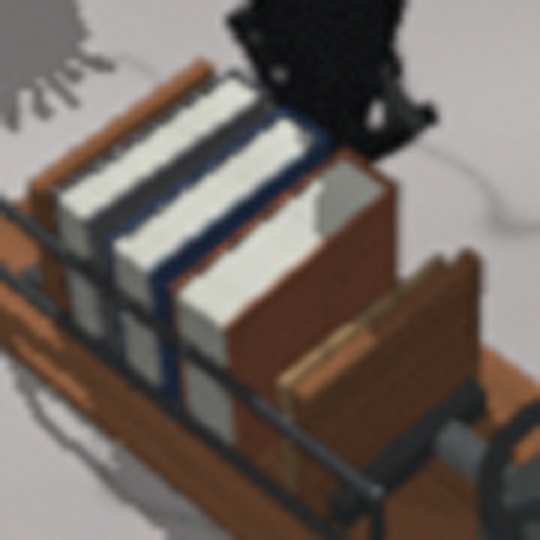

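The albums are in line: the blue rear face at ~(140,255) lies on the grey–rust line, and there is firm resistance. Next I'll retreat and go to the knob.

move_arm(series="0 0 0 2 0 0 1; 0 0 0 2 0 0 1; 0 0 0 0 0 -6 1; 0 0 0 0 0 -6 1; 0 0 0 0 0 -1 0.4; 0 0 0 -1.1 4.9 0 0.4; 0 0 0 -1.1 4.9 0 0.4; 0 0 0 -1.1 4.9 0 0.4; 0 0 0 -1.1 4.9 0 0.4; 0 0 0 0 0 0 0.4; 0 0 0 0 0 0 0.4")

```text
time_s: 8.5
tool_pos: [0.5132, 0.1034, 0.2084]
orientation: [-0.23, -3.132, 0.001]
contact_force: [-0.6, -2.2, -0.5]
grip_width: 0.0514
grasp_force: 0.0
```

```bash
python3 - <<'E'
from h import *
s=read_state();print(s["tool_pos"],s["qpos"])
p=grab_frame("top");save({"frame":cv2.resize(p["frame"][200:300,245:405],None,fx=5,fy=5,interpolation=cv2.INTER_CUBIC)},"t2")
E
```

```text
[0.51319794 0.10340363 0.20839794] [ 5.68176028e-02 -1.68585431e-01  1.88206872e+00 -3.99606257e-04
  1.42925064e+00 -1.36718957e+00]
```

View pics/t2.png

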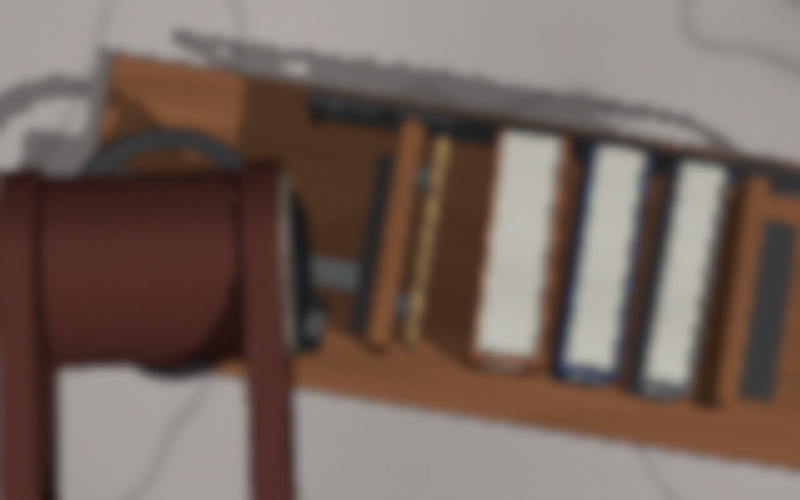

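The row is straight: the three front edges lie on one line, (500,362), (590,378), (660,390). Now I'll descend on the knob and grip.

move_arm(series="0 0 0 0.1 0 3.5 0.4; 0 0 0 0 0 3.5 0.4; 0 0 0 0 0 3.4 0.4; 0 0 0 0 0 0 1; 0 0 0 0 0 0 1; 0 0 0 0 0 0 1; 0 0 0 0 0 0 1; 0 0 0 0 0 0 1")

```text
time_s: 9.55
tool_pos: [0.5131, 0.1033, 0.1064]
orientation: [0.231, 3.132, -0.001]
contact_force: [-1.0, -2.6, -0.5]
grip_width: 0.0163
grasp_force: 59.1
```

move_arm(series="0 0 0 0.66 1.27 0 1; 0 0 0 0.31 1.40 0 1; 0 0 0 -0.06 1.44 0 1; 0 0 0 -0.43 1.37 0 1")

```text
time_s: 10.05
tool_pos: [0.5162, 0.1598, 0.1063]
orientation: [0.23, 3.132, 0.001]
contact_force: [-0.4, -3.7, 3.1]
grip_width: 0.0166
grasp_force: 59.7
```

```bash
cat > w.py <<'E'
from h import *
s=read_state();a=np.array([.561,.1272]);d=s["tool_pos"][:2]-a;u=d/np.linalg.norm(d);t=np.array([u[1],-u[0]]);f=s["contact_force"]
print("pos",s["tool_pos"].round(4),"r",np.linalg.norm(d).round(4),"psi",(171.4-np.degrees(np.arctan2(d[1],d[0])))%360,"Frad",f[:2]@u,"Ftan",f[:2]@t,"Fz",f[2],s["grip_width"])
p=grab_frame("top")
E
python3 w.py
```

```text
pos [0.5162 0.1598 0.1063] r 0.0554 psi 27.458606751062717 Frad -1.8331883647308325 Ftan -3.2560490237556 Fz 3.0853293487869364 0.01659076823200729
```

move_arm(series="0 0 0 -0.77 1.21 0 1; 0 0 0 -1.06 0.97 0 1; 0 0 0 -1.27 0.66 0 1; 0 0 0 -1.40 0.31 0 1; 0 0 0 -1.44 -0.06 0 1; 0 0 0 -1.37 -0.43 0 1; 0 0 0 -1.21 -0.77 0 1; 0 0 0 -0.97 -1.06 0 1")

```text
time_s: 11.1
tool_pos: [0.6112, 0.1533, 0.1063]
orientation: [-0.23, -3.132, -0.001]
contact_force: [-7.5, -1.4, 9.2]
grip_width: 0.0163
grasp_force: 60.2
```

```bash
python3 w.py
```

```text
pos [0.6112 0.1533 0.1063] r 0.0566 psi 143.90409422129022 Frad -7.241050893990159 Ftan -2.2386494417008893 Fz 9.185112586753291 0.01626801385883618
```

move_arm(series="0 0 0 -0.58 -1.27 -0.05 1; 0 0 0 -0.28 -1.40 0 1; 0 0 0 0.06 -1.44 0 1; 0 0 0 0.43 -1.37 0 1; 0 0 0 0.77 -1.21 0 1; 0 0 0 1.06 -0.97 0 1; 0 0 0 1.27 -0.66 0 1; 0 0 0 1.40 -0.31 0 1")

```text
time_s: 12.15
tool_pos: [0.5569, 0.0739, 0.1063]
orientation: [0.231, 3.131, 0.002]
contact_force: [5.1, 7.6, 5.2]
grip_width: 0.0162
grasp_force: 59.9
```

```bash
python3 w.py
```

```text
pos [0.5569 0.0739 0.1063] r 0.0535 psi 265.81075349071637 Frad -7.994036652926369 Ftan -4.533244166989699 Fz 5.201173705788149 0.016167315475524066
```

move_arm(series="0 0 0 1.44 0.14 0 1; 0 0 0 1.37 0.46 0 1; 0 0 0 1.21 0.77 0 1; 0 0 0 0.97 1.06 0 1; 0 0 0 0.66 1.27 0 1; 0 0 0 0 0 0 1")

```text
time_s: 12.95
tool_pos: [0.5073, 0.1195, 0.1063]
orientation: [0.229, 3.13, 0.001]
contact_force: [7.2, 3.2, 3.1]
grip_width: 0.0163
grasp_force: 59.6
```

```bash
python3 w.py; python3 - <<'E'
from h import *
p=grab_frame("top");save({"frame":cv2.resize(p["frame"][200:300,245:405],None,fx=5,fy=5,interpolation=cv2.INTER_CUBIC)},"t3")
E
```

```text
pos [0.5073 0.1195 0.1063] r 0.0542 psi 343.2645448263104 Frad -7.60253737962394 Ftan 2.1785664388092374 Fz 3.1012187904788617 0.016311788915340592
```

View pics/t3.png

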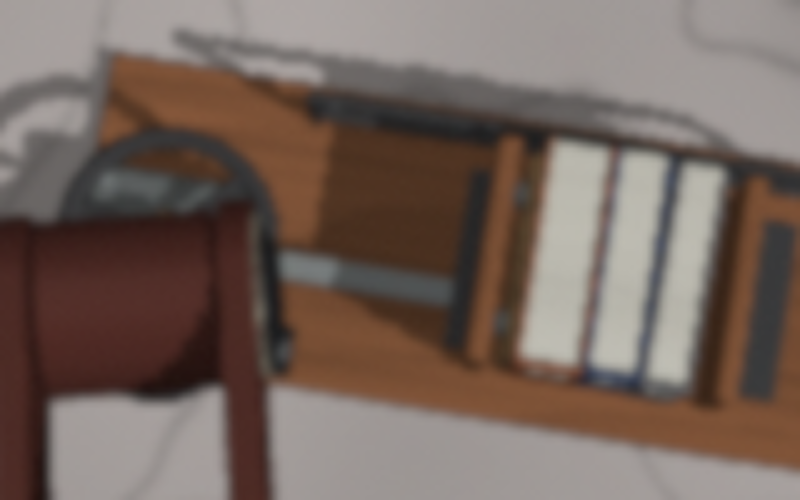

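The albums are now together, with a gap of roughly 10 mm left to the fixed end (~(727..750,180)). I'll continue in smaller steps and watch the force.

move_arm(series="0 0 0 0.22 1.40 0 1; 0 0 0 -0.1 1.44 0 1; 0 0 0 0 0 0 1")

```text
time_s: 13.42
tool_pos: [0.5098, 0.1471, 0.1063]
orientation: [0.229, 3.132, -0.002]
contact_force: [3.0, 0.8, 6.5]
grip_width: 0.0167
grasp_force: 60.0
```

```bash
python3 w.py
```

```text
pos [0.5098 0.1471 0.1063] r 0.055 psi 12.639631132783762 Frad -2.544105335130135 Ftan 1.7938962235211968 Fz 6.519997810276908 0.016688491501453354
```

move_arm(series="0 0 0 -0.43 1.37 0 1; 0 0 0 0 0 0 1")

```text
time_s: 13.72
tool_pos: [0.5161, 0.1597, 0.1063]
orientation: [0.229, 3.132, -0.003]
contact_force: [3.2, 0.6, 5.9]
grip_width: 0.0162
grasp_force: 60.0
```

```bash
python3 w.py
```

```text
pos [0.5161 0.1597 0.1063] r 0.0554 psi 27.24792961756077 Frad -2.2710459147397253 Ftan 2.3774615393219753 Fz 5.914199302956814 0.016245559729162775
```

move_arm(series="0 0 0 -0.37 0.62 0 1; 0 0 0 -0.44 0.57 0 1; 0 0 0 -0.52 0.5 0 1")

```text
time_s: 14.15
tool_pos: [0.5302, 0.174, 0.1063]
orientation: [-0.23, -3.13, 0.004]
contact_force: [-2.7, -1.9, 10.4]
grip_width: 0.0161
grasp_force: 60.4
```

```bash
python3 w.py
```

```text
pos [0.5302 0.174  0.1063] r 0.056 psi 48.08865482503987 Frad -0.10179875869306043 Ftan -3.255792479760981 Fz 10.383416528948441 0.016075669279631118
```

move_arm(series="0 0 0 -0.57 0.43 0 1; 0 0 0 -0.63 0.35 0 1")

```text
time_s: 14.45
tool_pos: [0.543, 0.1805, 0.1063]
orientation: [-0.23, -3.129, 0.002]
contact_force: [-4.8, 0.2, 10.0]
grip_width: 0.0159
grasp_force: 60.5
```

```bash
python3 w.py
```

```text
pos [0.543  0.1805 0.1063] r 0.0563 psi 62.71104665855984 Frad 1.7322745108624282 Ftan -4.530867263647808 Fz 9.982981004928908 0.01590726707683748
```

move_arm(series="0 0 0 -0.67 0.27 -0.05 1; 0 0 0 -0.70 0.17 0 1")

```text
time_s: 14.75
tool_pos: [0.5567, 0.1835, 0.1063]
orientation: [-0.229, -3.128, -0.0]
contact_force: [-5.0, 3.8, 8.7]
grip_width: 0.0162
grasp_force: 60.5
```

```bash
python3 w.py; python3 - <<'E'
from h import *
p=grab_frame("top");a=cv2.resize(p["frame"][205:285,325:405],None,fx=7,fy=7,interpolation=cv2.INTER_CUBIC);save({"frame":a},"t4")
E
```

```text
pos [0.5567 0.1835 0.1063] r 0.0565 psi 77.07238385989349 Frad 4.1250345452481865 Ftan -4.654786888759692 Fz 8.748627080188609 0.016234272874363263
```

View pics/t4.png

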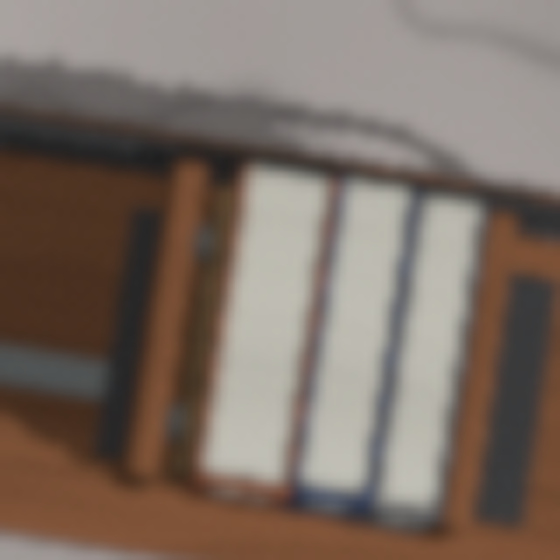

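The grey album now looks to be almost touching the fixed end (gap at ~(490,205) nearly closed). I'll continue about 1 mm at a time.

move_arm(series="0 0 0 -0.71 0.16 0 1")

```text
time_s: 14.98
tool_pos: [0.5639, 0.1838, 0.1063]
orientation: [-0.229, -3.129, 0.001]
contact_force: [-2.5, -0.3, 9.8]
grip_width: 0.0162
grasp_force: 60.5
```

```bash
python3 w.py
```

```text
pos [0.5639 0.1838 0.1063] r 0.0567 psi 84.33002345712569 Frad -0.38524769203395187 Ftan -2.4941872258247813 Fz 9.754302897909007 0.016229910409528047
```

move_arm(series="0 0 0 -0.72 0.05 0 1")

```text
time_s: 15.15
tool_pos: [0.571, 0.1831, 0.1063]
orientation: [-0.229, -3.128, 0.002]
contact_force: [-4.8, 1.3, 9.5]
grip_width: 0.0168
grasp_force: 60.5
```

```bash
python3 w.py
```

```text
pos [0.571  0.1831 0.1063] r 0.0568 psi 91.49696575491993 Frad 0.4379016180752844 Ftan -4.932663210436098 Fz 9.520495199550904 0.016787765980004032
```

move_arm(series="0 0 0 -0.72 -0.06 0 1")

```text
time_s: 15.32
tool_pos: [0.5777, 0.1815, 0.1063]
orientation: [-0.229, -3.127, 0.002]
contact_force: [-5.2, 1.3, 9.9]
grip_width: 0.0163
grasp_force: 60.5
```

```bash
python3 w.py
```

```text
pos [0.5777 0.1815 0.1063] r 0.0568 psi 98.5364999802645 Frad -0.25558355489885476 Ftan -5.346894739051342 Fz 9.944960180413547 0.01626865759097393
```

move_arm(series="0 0 0 -0.70 -0.15 0 1")

```text
time_s: 15.5
tool_pos: [0.5841, 0.1791, 0.1062]
orientation: [-0.229, -3.126, 0.002]
contact_force: [-7.2, 0.7, 10.7]
grip_width: 0.016
grasp_force: 60.5
```

```bash
python3 w.py
```

```text
pos [0.5841 0.1791 0.1062] r 0.0569 psi 105.38540487547964 Frad -2.26957841796808 Ftan -6.874131332576842 Fz 10.713344446600122 0.016030284575826566
```

move_arm(series="0 0 0 -0.66 -0.26 0 1")

```text
time_s: 15.68
tool_pos: [0.5901, 0.176, 0.1063]
orientation: [-0.229, -3.126, 0.0]
contact_force: [-8.0, 2.9, 10.9]
grip_width: 0.016
grasp_force: 60.5
```

```bash
python3 w.py; python3 - <<'E'
from h import *
p=grab_frame("top");a=cv2.resize(p["frame"][205:285,325:405],None,fx=7,fy=7,interpolation=cv2.INTER_CUBIC);save({"frame":a},"t5")
b=cv2.imread("pics/t4.png")[:,:,::-1]
# rack-aligned profiles along row direction (image tilt 7.7deg), averaged
for im in(b,a):
    M=cv2.getRotationMatrix2D((280,280),8.2,1);r=cv2.warpAffine(im,M,(560,560))
    pr=r[330:380].astype(float).mean(0);d=np.abs(np.diff(cv2.GaussianBlur(pr[None],(0,0),3)[0],axis=0)).sum(1)
    pk=[i for i in range(90,520) if d[i]==d[max(0,i-8):i+9].max() and d[i]>1.2];print(pk)
E
```

```text
pos [0.5901 0.176  0.1063] r 0.0568 psi 112.1921996696806 Frad -1.5671894614291553 Ftan -8.321553552900086 Fz 10.94241325446717 0.01595553766923946
[122, 159, 189, 228, 310, 330, 392, 410, 466, 506]
[134, 172, 199, 230, 312, 332, 394, 412, 467, 506]
```

View pics/t5.png

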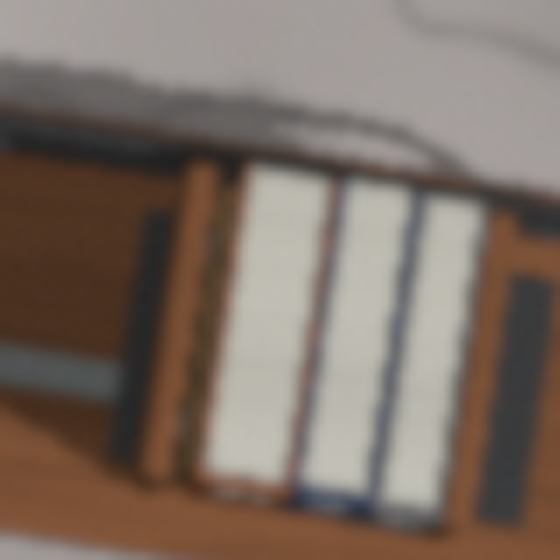

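The plate advanced about 4.6 mm since the last picture while the albums moved only ~0.7 mm. So the pad is compressed by roughly 3–4 of its 6 mm, the row is upright and tight against the stop, and the force is rising steadily. I'll release here.

move_arm(series="0 0 0 0 0 0 0.4; 0 0 0 0 0 0 0.4; 0 0 0 0 0 0 0.4; 0 0 0 0 0 0 0.4; 0 0 0 0 0 -3 0.4; 0 0 0 0 0 -5 0.4; 0 0 0 0 0 -5 0.4; 0 0 0 0 4 -5 0.4; 0 0 0 2 5 0 0.4; 0 0 0 2 5 0 0.4; 0 0 0 2 5 0 0.4; 0 0 0 0 0 0 0.4")

```text
time_s: 17.27
tool_pos: [0.5602, 0.3738, 0.2846]
orientation: [-0.223, -3.133, -0.0]
contact_force: [-0.1, -0.0, 0.6]
grip_width: 0.0511
grasp_force: 0.0
```

```bash
python3 - <<'E'
from h import *
p=grab_frame("top");a=cv2.resize(p["frame"][205:285,325:405],None,fx=7,fy=7,interpolation=cv2.INTER_CUBIC)
M=cv2.getRotationMatrix2D((280,280),8.2,1);r=cv2.warpAffine(a,M,(560,560))
pr=r[330:380].astype(float).mean(0);d=np.abs(np.diff(cv2.GaussianBlur(pr[None],(0,0),3)[0],axis=0)).sum(1)
print([i for i in range(90,520) if d[i]==d[max(0,i-8):i+9].max() and d[i]>1.2])
save({"frame":cv2.resize(p["frame"][150:340,150:510],None,fx=2.2,fy=2.2,interpolation=cv2.INTER_CUBIC)},"t6")
print(read_state()["tool_pos"],read_state()["grip_width"])
E
```

```text
[125, 161, 192, 230, 312, 332, 394, 412, 467, 506]
[0.56092025 0.37204722 0.28465202] 0.0508490260497601
```

View pics/t6.png

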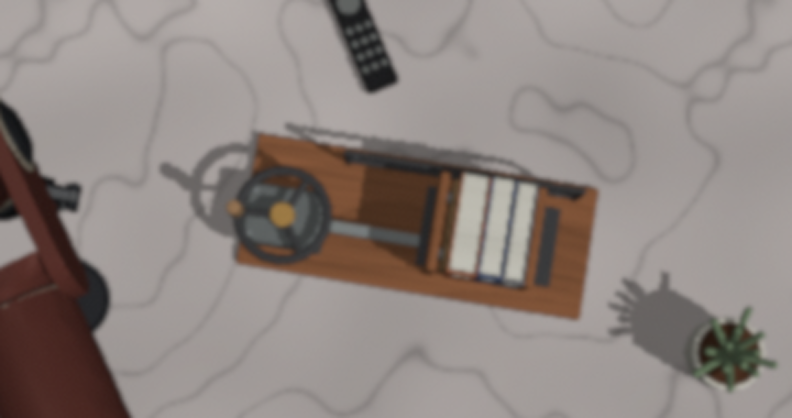

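The plate sprang back about 3 mm on release. I'll compare the plate-to-rust gap with the uncompressed state in t3, and locate the knob.

```bash
python3 - <<'E'
from h import *
p=grab_frame("top");save({"frame":cv2.resize(p["frame"][200:300,245:405],None,fx=5,fy=5,interpolation=cv2.INTER_CUBIC)},"t7")
def prof(im,lo,hi):
    M=cv2.getRotationMatrix2D((400,250),8.2,1);r=cv2.warpAffine(im,M,(800,500));pr=r[lo:hi].astype(float).mean(0)
    d=np.abs(np.diff(cv2.GaussianBlur(pr[None],(0,0),2.2)[0],axis=0)).sum(1)
    def sub(i): a,b,c=d[i-1:i+2];return round(float(i+.5*(a-c)/(a-2*b+c)),1)
    return [sub(i) for i in range(400,760) if d[i]==d[i-5:i+6].max() and d[i]>2]
for lo in(180,210,240):
  for n in("t3","t7"):
    print(lo,n,prof(cv2.imread(f"pics/{n}.png"),lo,lo+30))
g=lambda c:at_z(p,(np.array(c)+.0)/2.2+[150,150],.126)[:2]
k=g((235,208));print("knob",k,np.linalg.norm(k-[.561,.1272]),(171.4-np.degrees(np.arctan2(*(k-[.561,.1272])[::-1])))%360)
E
```

```text
180 t3 [458.2, 481.9, 504.4, 533.1, 591.1, 605.3, 650.7, 665.1, 707.3, 733.5, 756.1]
180 t7 [484.4, 509.7, 532.0, 559.7, 617.7, 631.7, 675.9, 689.0, 728.1, 755.9]
210 t3 [457.2, 481.3, 503.5, 532.7, 590.8, 604.8, 650.4, 664.5, 705.8, 733.8, 755.6]
210 t7 [483.5, 509.2, 531.0, 559.0, 617.6, 631.2, 675.6, 688.7, 727.7, 755.6]
240 t3 [456.6, 481.4, 503.4, 532.0, 590.0, 604.3, 649.7, 663.5, 705.2, 734.1, 755.6]
240 t7 [483.1, 509.5, 530.7, 558.3, 617.2, 631.4, 675.4, 688.6, 727.3, 755.5]
knob [0.56328722 0.17838331] 0.05123439277218577 83.95866646149476
```

Compression is now only ~0.8 mm: the springs backdrove the wheel after I over-wound to ~5 mm, because its friction holds only ~16 N. I'll regrip and add a small ~1 mm, which friction can hold.

move_arm(series="0 0 0 -0.8 -4.65 0 0.4; 0 0 0 -0.8 -4.65 0 0.4; 0 0 0 -0.7 -4.65 0 0.4; 0 0 0 -0.7 -4.65 0 0.4; 0 0 0 0 0 5 0.4; 0 0 0 0 0 5 0.4; 0 0 0 0 0 4 0.4; 0 0 0 0 0 0 0.4")

```text
time_s: 18.38
tool_pos: [0.5614, 0.1803, 0.1409]
orientation: [-0.234, -3.125, 0.004]
contact_force: [-0.3, -0.4, 0.6]
grip_width: 0.0511
grasp_force: 0.0
```

move_arm(series="0 0 0 0 0 2 0.4; 0 0 0 0 0 1.8 0.4; 0 0 0 0 0 0 1; 0 0 0 0 0 0 1; 0 0 0 0 0 0 1; 0 0 0 0 0 0 1; 0 0 0 0 0 0 1")

```text
time_s: 19.25
tool_pos: [0.5645, 0.1837, 0.1077]
orientation: [0.23, 3.132, 0.004]
contact_force: [2.0, 5.5, -1.4]
grip_width: 0.0162
grasp_force: 58.5
```

```bash
python3 w.py
```

```text
pos [0.5645 0.1837 0.1077] r 0.0566 psi 84.90701976061156 Frad 5.588232851427642 Ftan 1.6350280310315453 Fz -1.360473720088559 0.016216773254896254
```

move_arm(series="0 0 0 -0.4 0.05 0 1; 0 0 0 -0.4 0 0 1; 0 0 0 0 0 0 1; 0 0 0 0 0 0 1")

```text
time_s: 19.8
tool_pos: [0.5717, 0.1827, 0.1077]
orientation: [-0.23, -3.132, -0.002]
contact_force: [-1.9, 4.3, 0.2]
grip_width: 0.0161
grasp_force: 58.9
```

```bash
python3 w.py
```

```text
pos [0.5717 0.1827 0.1077] r 0.0565 psi 92.34437146442241 Frad 3.850016672048186 Ftan -2.7264431614655775 Fz 0.1811181241200756 0.01613847925640819
```

move_arm(series="0 0 0 0 0 0 0.9; 0 0 0 0 0 0 0.8; 0 0 0 0 0 0 0.6; 0 0 0 0 0 0 0.4; 0 0 0 0 0 0 0.4; 0 0 0 0 0 -3 0.4; 0 0 0 0 0 -5 0.4; 0 0 0 0 0 -5 0.4; 0 0 0 0 4 -5 0.4; 0 0 0 2 5 0 0.4; 0 0 0 2 5 0 0.4; 0 0 0 2 5 0 0.4; 0 0 0 0 0 0 0.4")

```text
time_s: 21.48
tool_pos: [0.5391, 0.3804, 0.2857]
orientation: [-0.224, -3.133, -0.0]
contact_force: [0.2, 0.4, 0.1]
grip_width: 0.0511
grasp_force: 0.0
```

```bash
python3 - <<'E'
from h import *
def prof(im,lo,hi):
    M=cv2.getRotationMatrix2D((400,250),8.2,1);r=cv2.warpAffine(im,M,(800,500));pr=r[lo:hi].astype(float).mean(0)
    d=np.abs(np.diff(cv2.GaussianBlur(pr[None],(0,0),2.2)[0],axis=0)).sum(1)
    def sub(i): a,b,c=d[i-1:i+2];return round(float(i+.5*(a-c)/(a-2*b+c)),1)
    return [sub(i) for i in range(400,760) if d[i]==d[i-5:i+6].max() and d[i]>2]
p=grab_frame("top");save({"frame":cv2.resize(p["frame"][200:300,245:405],None,fx=5,fy=5,interpolation=cv2.INTER_CUBIC)},"t8")
for lo in(180,210,240): print(prof(cv2.imread("pics/t8.png"),lo,lo+30))
E
```

```text
[485.6, 511.3, 533.4, 559.5, 617.7, 631.7, 675.9, 689.1, 728.1, 756.0]
[485.4, 510.6, 532.3, 559.0, 617.5, 631.2, 675.6, 688.7, 727.8, 755.5]
[484.7, 510.8, 532.0, 558.4, 617.2, 631.3, 675.5, 688.5, 727.3, 755.4]
```

View pics/t8.png

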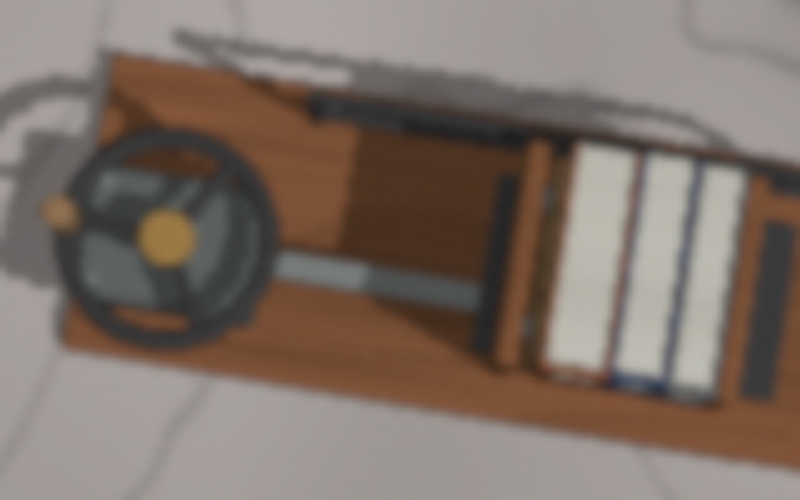

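The wheel held this time: compression is ~1.6 mm, and the albums are in line and tight between the pad (~(535,260)) and the fixed end (~(745,260)).

```bash
python3 -c "
from rig import *
print(finish_job())"
```

```text
the job is handed in; nothing more can be done
None
```

The job is handed in: the blue album is back in line, and the row is held against the fixed end with the pad compressed by about 1.6 mm of its 6 mm, estimated from the images. I first over-wound to about 5 mm; the springs turned the wheel back when I let go, so I regripped and wound about 1 mm more, which held.

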